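# Unstack the returned archive boxes into their fitted trays

## Task

The small archive boxes returned from the reading room stand in one stack; set each of the four lying flat inside the shallow tray made to its shape and size: long carton, short carton, round tin and small box. Work from the top down, finishing each in its tray before you put the next in its own, and as the contents are fragile keep every one upright all the time and lower it right down into its tray before letting go.

Things in the scene. Friction and masses are not known exactly. Their poses are not given: they have to be found in the camera images.
- long_carton: the bottom of the stack: a long lidded brown cardboard carton, 130 mm (its x) by 62 mm (its y) by 42 mm high, 0.25 to 0.45 kg; origin at the centre of its underside, z up
- short_carton: a shorter lidded brown cardboard carton standing on the long one, 92 mm (its x) by 52 mm (its y) by 34 mm high, 0.13 to 0.23 kg; origin at the centre of its underside, z up
- seal_tin: a round metal tin standing on the short carton, diameter 42 mm, 30 mm high, 0.06 to 0.12 kg; origin at the centre of its underside, z up
- small_box: the top of the stack: a small brown cardboard box on the tin, 26 by 26 mm and 28 mm high, 0.03 to 0.05 kg; origin at the centre of its underside, z up
- tray_long: a fixed shallow tray (it cannot be pushed) with a white floor and a dark grey rim, its floor 5 mm above the table, the rim 4 mm thick and 9 mm above the table; origin at the centre of its underside on the table, z up. The tray of the long carton: outside 158 mm (its x) by 90 mm (its y), inside 150 by 82 mm
- tray_short: a fixed shallow tray (it cannot be pushed) with a white floor and a dark grey rim, its floor 5 mm above the table, the rim 4 mm thick and 9 mm above the table; origin at the centre of its underside on the table, z up. The tray of the short carton: outside 120 mm (its x) by 80 mm (its y), inside 112 by 72 mm
- tray_round: a fixed shallow tray (it cannot be pushed) with a white floor and a dark grey rim, its floor 5 mm above the table, the rim 4 mm thick and 9 mm above the table; origin at the centre of its underside on the table, z up. The tray of the round tin: round, outside diameter 70 mm, inside 62 mm
- tray_square: a fixed shallow tray (it cannot be pushed) with a white floor and a dark grey rim, its floor 5 mm above the table, the rim 4 mm thick and 9 mm above the table; origin at the centre of its underside on the table, z up. The tray of the small box: square, outside 54 by 54 mm, inside 46 by 46 mm
Mind the look-alikes: they are no part of the job. Leave any green look-alike of the tray_long alone.

How it is judged:
By the outcome, as a careful person would: the job done as asked, in the order asked, and still so for the second after the job is handed in, with the robot touching nothing.
It also fails if it takes over 120 s, if anything falls off the work surface, if the arm or the gripper's body presses on something with over 40 N, if the wrist force passes 120 N, or if a joint passes its speed limit or range.

## Robot

A 6-joint arm with a two-finger parallel gripper is mounted at the origin on the work surface. World frame = base frame: x ahead of the robot, y to its left, z up, the work surface at z = 0. Lengths are in m, angles in degrees, forces in N, time in s.
With the tool pointing down it reaches from about 0.35 to 0.875 m from the base axis. Payload 4.2 kg.
Tool frame: the origin (TCP) lies midway between the tips of the shut fingers; the grasp point (between the pads) lies 19 mm behind it; z points along the fingers, y is the line along which they close (so a half turn about z gives the same grasp; the last joint's range is limited). The gripper opens to 87 mm and grips with 3 to 60 N. Pads are 19 mm wide; open, the fingers measure 117 mm over their backs; the gripper's body (75 mm by 190 mm) begins 51 mm behind the grasp point.
Start: joints at [-55.714, 22.042, 0.453, 0, -68.411, -14.817], TCP at [0.208, -0.589, 0.193] pointing down, gripper open.
Joint ranges: [-179.83, 179.83], [-69.29, 118.12], [-61.27, 80.66], [-181.25, 117.63], [-171.15, -9.14], [-177.46, 177.46]. Speed limits (degrees/s): [159.86, 159.86, 180, 180, 180, 180].

## Interface

Orientations are given as a 3x3 rotation matrix whose columns are the frame's x, y, z axes.
In Python, from station import sensors, eyes, workorder gives the robot as it stands.
- The arm moves only by the shell command python3 -m handwheel 'ROWS'. ROWS is a JSON list of rows, 1 to 8 of them, each an object with the fields finger_gap (the opening from 0.0 (shut) to 1.0 (fully open)), dx, dy, dz (the shift in fractions of the full range, 1 being 0.6 m), wx, wy, wz (a rotation vector in shares of 2 pi rad (1.0 is 2 pi rad)); a field left out counts as zero (the opening has to be given); each row is the pose to reach, as a shift and turn from the pose commanded when the command began, along the tool's axes at that moment; what a row does not reach only later rows make up. A row lasts 1/10 s, in which the tool goes at most 0.05 m and 8.59 degrees, less where a joint would pass 70% of its speed; a pose out of reach is approached as far as the arm can. The fingers move at their own pace and stop on an object; the grip force is fixed at half the most. Time passes only in rows, so rows that do not move let the fingers close. It prints the time, the measured TCP pose, the force, the opening and the grip force at its end. Input that does not fit is refused with a message, and nothing moves.
- sensors.sense(): the state, without advancing time (a new reading comes with each control period).
- eyes.capture(name): name is "scene" or "top" or "wrist"; returns a dict with "pixels" (384x512x3 uint8, red, green, blue), "z_map" (384x512 float32, m along the optical axis (not along the pixel's ray), 0 where there is no reading), "K" (3x3 intrinsics, pixels), "world_from_camera" (4x4, takes a point from camera to world coordinates). Camera axes: x right, y up, looking along -z (the intrinsics and any distortion apply to the point x, -y, -z); pixel columns grow to the right and rows downward; lengths in m; the calibration is good to about 2 mm. A picture is of the moment at which its call begins.
- workorder.finish_job(): hands the job in; it is judged then, once.
The state is a dict: "time_s": time; "joints": joint angles; "joint_velocities": joint speeds; "effort": joint torques, N m; "tcp_pos": TCP position; "ee_rot": TCP orientation; "wrist_force": force on the tool from outside, world axes, zero at the start; "moment": the same for the moment, N m; "gripper_width": opening from 0.0 (shut) to 1.0 (fully open); "gripper_force": force on a finger pad.
Only numpy, scipy, OpenCV 4.12 (cv2) and the standard library are available. Lean on these libraries where they do the work, as an engineer would, in place of code of your own. Each camera call takes 0.05 s, during which the arm holds its last target. There are 200 camera calls.

## Working session

There is one attempt and no reset: what is moved stays moved. The work goes in short steps, Python scripts to look and compute and a shell command to move; the robot and the scene stay as the last step left them, time stands still between calls to the robot, and variables do not carry over. Pictures are saved under pics/ and viewed, at most 14 in all, crops included, and the job is handed in when it is done.

```bash
mkdir -p pics; ls; cat > h.py <<'E'
import cv2,numpy as np
from station import sensors,eyes
def cap(n):
    c=eyes.capture(n); return c
def save(c,f,box=None,scale=1):
    im=c["pixels"][:,:,::-1]
    if box: im=im[box[1]:box[3],box[0]:box[2]]
    cv2.imwrite(f,cv2.resize(im,None,fx=scale,fy=scale,interpolation=cv2.INTER_CUBIC))
def ray(c,u,v):
    K=np.array(c["K"]);T=np.array(c["world_from_camera"])
    p=np.linalg.inv(K)@[u,v,1]; d=T[:3,:3]@[p[0],-p[1],-p[2]]
    return T[:3,3],d
def onplane(c,u,v,z):
    o,d=ray(c,u,v); return o+d*(z-o[2])/d[2]
def pt(c,u,v):
    o,d=ray(c,u,v); return o+d*c["z_map"][int(v),int(u)]
E
python3 - <<'E'
from h import *
a=cap("top");b=cap("scene")
im=np.hstack([a["pixels"],b["pixels"]])[:,:,::-1]
save(a,"pics/top.png",scale=1.5);save(b,"pics/scene.png",scale=1.5)
for c in(a,b): print(np.round(c["world_from_camera"],3).tolist(),np.round(c["K"],1).tolist(), (c["z_map"]>0).mean())
print({k:np.round(v,3).tolist() for k,v in sensors.sense().items()})
E
```

```text
pics
[[-0.025, 0.984, -0.176, 0.232], [-0.999, -0.03, -0.029, -0.03], [-0.034, 0.175, 0.984, 1.181], [0.0, 0.0, 0.0, 1.0]] [[444.1, 0.0, 249.7], [0.0, 444.1, 188.6], [0.0, 0.0, 1.0]] 0.995880126953125
[[-0.418, -0.52, 0.744, 1.11], [0.908, -0.24, 0.343, 0.298], [-0.0, 0.82, 0.573, 0.608], [0.0, 0.0, 0.0, 1.0]] [[378.1, 0.0, 252.1], [0.0, 378.1, 194.8], [0.0, 0.0, 1.0]] 0.995819091796875
{'time_s': 0.1, 'joints': [-55.713, 22.088, 0.388, -0.025, -68.41, -14.814], 'joint_velocities': [0.023, -0.243, 0.116, 0.075, 0.007, -0.006], 'effort': [-0.001, -39.169, 18.793, 4.232, 0.013, -0.0], 'tcp_pos': [0.208, -0.589, 0.192], 'ee_rot': [[-0.943, -0.333, -0.001], [-0.333, 0.943, 0.002], [0.0, 0.002, -1.0]], 'wrist_force': [-0.533, -0.616, 0.698], 'moment': [0.026, 0.018, -0.053], 'gripper_force': 0.0, 'gripper_width': 1.0}
```

View pics/top.png

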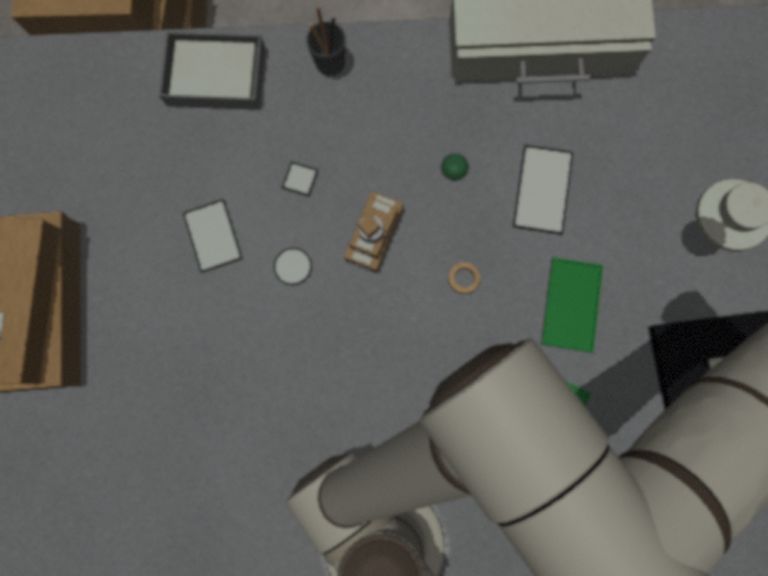

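View pics/scene.png

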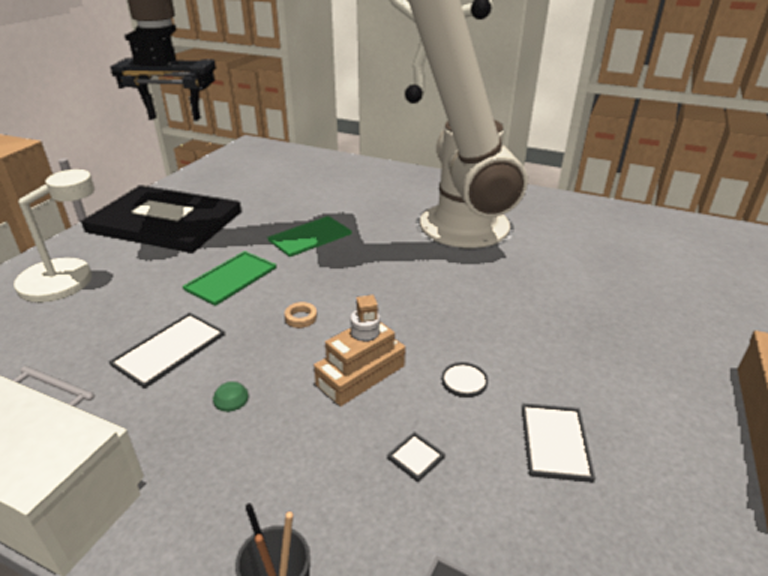

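Top view, in 1.5x pixels: the stack is at (374,230). The white trays are long (544,189), short (212,236), round (293,266) and square (299,179).

Possible confusions:
- Green look-alikes of tray_long at (573,305) and (570,395).
- The deep dark document tray at (213,70).
- The orange ring at (464,277).
- The green dome at (455,166).
- The black tray with a white sheet at (715,365).

The stack of brown, brown, white and brown matches the description, as do the four white-floored trays with dark rims.

```bash
cat >> h.py <<'E'
def tri(r1,r2):
    A=np.array([r1[1],-r2[1]]).T; s=np.linalg.lstsq(A,r2[0]-r1[0],rcond=None)[0]
    p,q=r1[0]+s[0]*r1[1],r2[0]+s[1]*r2[1]; return (p+q)/2,np.linalg.norm(p-q)
def comps(mask,amin=30):
    n,l,s,c=cv2.connectedComponentsWithStats(mask.astype(np.uint8)); return [(l==i) for i in range(1,n) if s[i,4]>=amin]
def rect(c,m,z):
    cs=cv2.findContours(m.astype(np.uint8),cv2.RETR_EXTERNAL,cv2.CHAIN_APPROX_NONE)[0]
    k=max(cs,key=len)[:,0]; P=np.array([onplane(c,u,v,z)[:2] for u,v in k],np.float32)*1000
    return cv2.minAreaRect(P)
E
python3 - <<'E'
from h import *
a=cap("top");b=cap("scene")
seeds={"long":((544,189),(168,348)),"short":((212,236),(557,441)),"round":((293,266),(465,379)),"square":((299,179),(416,456))}
for n,(sa,sb) in seeds.items():
    o=[];r=[]
    for c,s in((a,sa),(b,sb)):
        g=c["pixels"].astype(int).min(2)>125
        x,y=int(s[0]/1.5),int(s[1]/1.5)
        m=[m for m in comps(g) if m[y,x]][0]
        cs=cv2.findContours(m.astype(np.uint8),0,1)[0];k=max(cs,key=cv2.contourArea)
        # centre in plane z=5mm, then reproject px via centroid of rect on the plane
        R=rect(c,m,.005);r.append(R)
    print(n,[[np.round(q,1).tolist() if not np.isscalar(q) else round(q,1) for q in R] for R in r])
    # triangulate floor centroid by area moment
    cc=[]
    for c,R in zip((a,b),r):
        T=np.linalg.inv(c["world_from_camera"]);p=T@[*(np.array(R[0])/1000),.005,1];K=c["K"]
        q=np.array(K)@[p[0],-p[1],-p[2]];cc.append(ray(c,q[0]/q[2],q[1]/q[2]))
    p,e=tri(*cc);print("  tri",np.round(p*1000,1),round(e*1000,1))
A=a["pixels"][120:190,220:280];B=b["pixels"][190:275,205:275]
cv2.imwrite("pics/stack.png",np.hstack([cv2.resize(A,(390,455),interpolation=2),cv2.resize(B,(390,455),interpolation=2)])[:,:,::-1])
# z_map check
for c,n,bx in((a,"top",(220,120,280,190)),(b,"scene",(205,190,275,275))):
    P=np.array([pt(c,u,v) for v in range(bx[1],bx[3]) for u in range(bx[0],bx[2])])*1000
    for lo,hi in((35,48),(70,82),(101,111),(128,142)):
        s=P[(P[:,2]>lo)&(P[:,2]<hi)]
        if len(s)>4: R=cv2.minAreaRect(s[:,:2].astype(np.float32));print(n,lo,len(s),np.round(R[0]),np.round(R[1]),round(R[2],1),round(np.median(s[:,2]),1))
E
```

```text
long [[[609.1, -306.9], [79.2, 146.9], 78.7], [[609.4, -310.0], [81.1, 150.5], 79.0]]
  tri [ 609.7 -307.9    5.7] 2.6
short [[[541.9, 301.4], [108.1, 68.8], 17.5], [[541.2, 300.1], [111.2, 73.1], 17.7]]
  tri [541.8 300.6   5.9] 1.1
round [[[478.9, 153.0], [55.4, 55.6], 43.8], [[479.3, 152.6], [60.2, 59.6], 76.6]]
  tri [479.  152.8   4.8] 0.4
square [[[644.6, 139.4], [41.3, 41.8], 71.4], [[644.7, 138.0], [45.8, 45.7], 70.6]]
  tri [644.7 138.7   5.4] 1.4
top 35 346 [533.   5.] [ 63. 131.] 66.7 42.8
top 70 466 [531.   4.] [52. 93.] 65.5 76.8
top 101 72 [519.   5.] [36. 41.] 63.1 106.6
top 128 117 [518.  10.] [27. 26.] 40.9 134.8
scene 35 540 [536.   5.] [ 64. 131.] 65.8 43.6
scene 70 531 [535.   4.] [53. 94.] 64.8 77.9
scene 101 122 [529.   9.] [30. 41.] 13.6 107.7
scene 128 129 [522.   9.] [29. 26.] 45.7 135.6
```

View pics/stack.png

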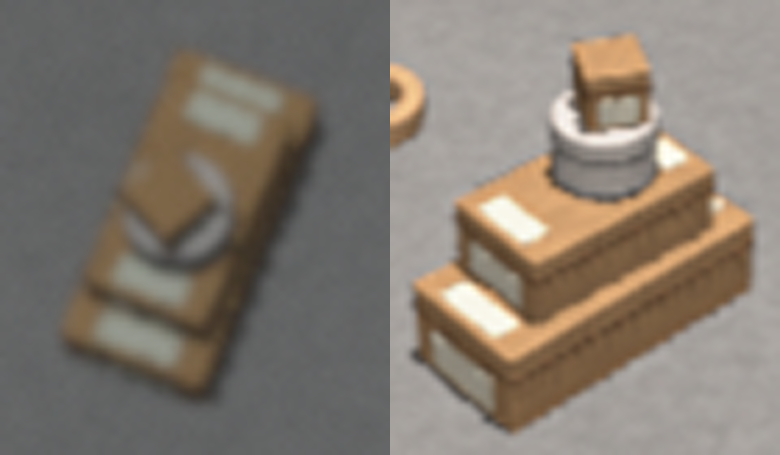

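The crop confirms the choice. From the top down it shows a brown cube turned about 45°, a white tin, the short carton and the long carton. The cube's top face is at about (247,150) in the raw top image. The trays triangulate at floor height 5-6 mm, and the stack tops at about 43, 77, 107 and 135 mm.

The manual's scale: shifts go in shares of 0.6 m and turns go in shares of 2 pi rad. Converting my numbers, -0.49 m is -0.8167, -0.13 m is -0.2167, -24 degrees is -0.0667.

```bash
cat >> h.py <<'E'
from scipy.spatial.transform import Rotation as Ro
def go(x,y,z,yaw=None):
    """print tool-axis shift/turn from the present pose; x,y,z mm; yaw=world angle of tool y (mod 180)"""
    s=sensors.sense();R=np.array(s["ee_rot"]);p=np.array(s["tcp_pos"])*1000
    cur=np.degrees(np.arctan2(R[1,1],R[0,1])); yaw=cur if yaw is None else cur+(yaw-cur+90)%180-90
    t=np.radians(yaw);Y=np.array([np.cos(t),np.sin(t),0]);Z=np.array([0,0,-1.]);W=np.array([np.cross(Y,Z),Y,Z]).T
    d=R.T@(np.array([x,y,z])-p)/1000
    print("pos",p.round(1),"yaw",cur.round(1),"t",s["time_s"],"j6",round(s["joints"][5]),"shift",d.round(4),"rot",Ro.from_matrix(R.T@W).as_rotvec(degrees=True).round(2),"len",np.linalg.norm(d).round(3))
E
python3 -m handwheel '[{"finger_gap": 1, "dx": -0.8167, "dy": 0.7667, "dz": -0.2167, "wz": -0.0667}, {"finger_gap": 1, "dx": -0.8167, "dy": 0.7667, "dz": -0.2167, "wz": -0.0667}, {"finger_gap": 1, "dx": -0.8167, "dy": 0.7667, "dz": -0.2167, "wz": -0.0667}, {"finger_gap": 1, "dx": -0.8167, "dy": 0.7667, "dz": -0.2167, "wz": -0.0667}, {"finger_gap": 1, "dx": -0.8167, "dy": 0.7667, "dz": -0.2167, "wz": -0.0667}, {"finger_gap": 1, "dx": -0.8167, "dy": 0.7667, "dz": -0.2167, "wz": -0.0667}, {"finger_gap": 1, "dx": -0.8167, "dy": 0.7667, "dz": -0.2167, "wz": -0.0667}, {"finger_gap": 1, "dx": -0.8167, "dy": 0.7667, "dz": -0.2167, "wz": -0.0667}]'
python3 -c "
from h import *
go(480,8,300,133)"
```

```text
time_s: 1.0
tcp_pos: [0.389, -0.2385, 0.2699]
ee_rot: [[-0.726, -0.688, 0.001], [-0.688, 0.726, -0.0], [-0.0, -0.0, -1.0]]
wrist_force: [1.4, 0.3, -0.7]
gripper_width: 1.001
gripper_force: 0.0
pos [ 389.  -238.5  269.9] yaw 133.5 t 1.0 j6 -36 shift [-0.2356  0.1163 -0.0301] rot [-0.03  0.02  0.46] len 0.264
```

To row units: -0.235 m is -0.3917, 0.116 m is 0.1933.

```bash
python3 -m handwheel '[{"finger_gap": 1, "dx": -0.3917, "dy": 0.1933, "dz": -0.05}, {"finger_gap": 1, "dx": -0.3917, "dy": 0.1933, "dz": -0.05}, {"finger_gap": 1, "dx": -0.3917, "dy": 0.1933, "dz": -0.05}, {"finger_gap": 1, "dx": -0.3917, "dy": 0.1933, "dz": -0.05}, {"finger_gap": 1, "dx": -0.3917, "dy": 0.1933, "dz": -0.05}, {"finger_gap": 1, "dx": -0.3917, "dy": 0.1933, "dz": -0.05}, {"finger_gap": 1, "dx": -0.3917, "dy": 0.1933, "dz": -0.05}, {"finger_gap": 1, "dx": -0.3917, "dy": 0.1933, "dz": -0.05}]'
python3 - <<'E'
from h import *
go(520,8,200,133)
c=cap("wrist");save(c,"pics/w1.png",scale=1.3);print(np.round(c["world_from_camera"],3).tolist(),np.round(c["K"]).tolist())
E
```

```text
time_s: 1.8
tcp_pos: [0.4789, 0.0051, 0.2989]
ee_rot: [[-0.726, -0.688, -0.001], [-0.688, 0.726, -0.0], [0.001, 0.001, -1.0]]
wrist_force: [0.5, 0.4, -0.2]
gripper_width: 0.998
gripper_force: 0.0
pos [478.9   5.1 298.9] yaw 133.5 t 1.8 j6 -67 shift [-0.0319 -0.0262  0.0989] rot [ 0.03 -0.06  0.48] len 0.107
[[-0.687, -0.696, -0.206, 0.423], [0.726, -0.659, -0.195, -0.049], [-0.0, -0.284, 0.959, 0.491], [0.0, 0.0, 0.0, 1.0]] [[281.0, 0.0, 247.0], [0.0, 281.0, 194.0], [0.0, 0.0, 1.0]]
```

View pics/w1.png

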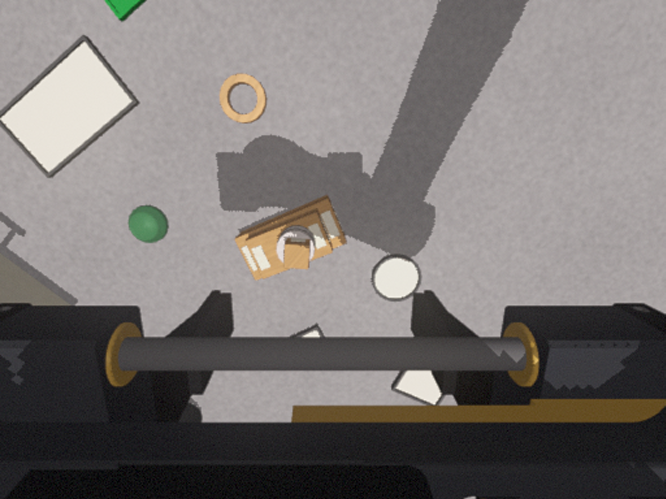

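The wrist view shows the stack at (290,240), with the cube's top face at (296,254) and its sides nearly parallel to the fingers. I'll measure all the layers from here.

```bash
cat >> h.py <<'E'
def layers(c,bx,bands):
    u,v=np.meshgrid(range(bx[0],bx[2]),range(bx[1],bx[3]));u=u.ravel();v=v.ravel()
    P=np.array([pt(c,i,j) for i,j in zip(u,v)])*1000; out=[]
    for lo,hi in bands:
        k=(P[:,2]>lo)&(P[:,2]<hi)
        if k.sum()<15: print(lo,"none");continue
        z=np.median(P[k,2]); q=np.array([onplane(c,i,j,z/1000)[:2]*1000 for i,j in zip(u[k],v[k])],np.float32)
        R=cv2.minAreaRect(q);print(lo,k.sum(),"ctr",np.round(R[0],1),"size",np.round(R[1],1),"ang",round(R[2],1),"z",round(float(z),1))
E
python3 - <<'E'
from h import *
c=cap("wrist")
layers(c,(175,140,275,222),((35,48),(70,82),(101,111),(128,142)))
go(520,10,200,133)
E
```

```text
35 837 ctr [536.2   2.7] size [ 62.5 129.8] ang 66.6 z 43.0
70 1248 ctr [533.9   2. ] size [52.8 92. ] ang 65.3 z 77.1
101 249 ctr [521.5   3.4] size [36.2 40.5] ang 46.4 z 107.0
128 384 ctr [520.4   7.4] size [28.  26.2] ang 39.1 z 134.9
pos [478.8   4.3 299.1] yaw 133.4 t 1.9 j6 -67 shift [-0.0339 -0.0242  0.0991] rot [ 0.01 -0.03  0.38] len 0.108
```

To row units: 0.11 m is 0.1833, -0.033 m is -0.055, 2 degrees is 0.0056.

```bash
python3 -m handwheel '[{"finger_gap": 1, "dx": -0.055, "dy": -0.0417, "dz": 0.1833, "wz": 0.0056}, {"finger_gap": 1, "dx": -0.055, "dy": -0.0417, "dz": 0.1833, "wz": 0.0056}, {"finger_gap": 1, "dx": -0.055, "dy": -0.0417, "dz": 0.1833, "wz": 0.0056}, {"finger_gap": 1, "dx": -0.055, "dy": -0.0417, "dz": 0.1833, "wz": 0.0056}]'
python3 - <<'E'
from h import *
c=cap("wrist");save(c,"pics/w2.png",scale=1.3)
layers(c,(150,120,310,240),((101,111),(128,142)))
go(520,8.5,114,131)
E
```

```text
time_s: 2.3
tcp_pos: [0.5188, 0.0082, 0.1861]
ee_rot: [[-0.751, -0.66, -0.007], [-0.66, 0.751, -0.002], [0.007, 0.003, -1.0]]
wrist_force: [-1.1, -0.1, -0.1]
gripper_width: 1.0
gripper_force: 0.0
101 476 ctr [521.    2.2] size [34.5 40.9] ang 53.1 z 106.9
128 809 ctr [520.8   7.4] size [27.6 25.7] ang 40.4 z 134.9
pos [520.    8.5 188.5] yaw 131.4 t 2.35 j6 -68 shift [-0.0002 -0.0001  0.0745] rot [ 0.04 -0.16  0.36] len 0.074
```

View pics/w2.png

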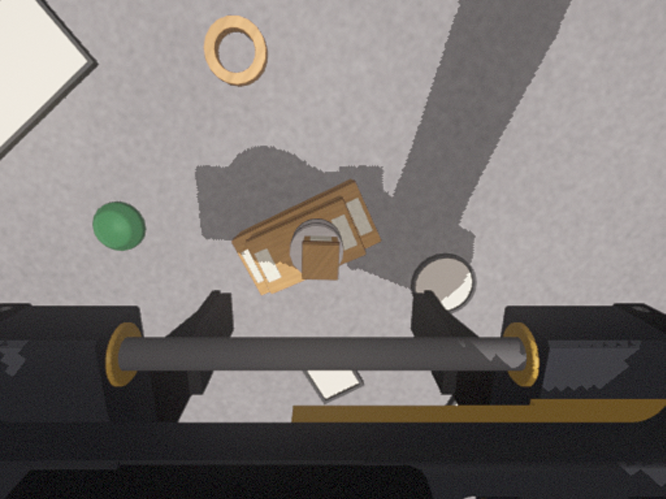

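The cube at (320,260) sits midway between the fingertips at (228,295) and (418,295), and it's square to them. Descending to grip.

To row units: 0.073 m is 0.1217, 0.05 m is 0.0833.

```bash
python3 -m handwheel '[{"finger_gap": 1, "dz": 0.0833}, {"finger_gap": 1, "dz": 0.1217}, {"finger_gap": 1, "dz": 0.1217}, {"finger_gap": 0, "dz": 0.1217}, {"finger_gap": 0, "dz": 0.1217}, {"finger_gap": 0, "dz": 0.1217}, {"finger_gap": 0, "dz": 0.1217}, {"finger_gap": 0, "dz": 0.1217}]'; python3 -c "
from h import *
go(645,139,150,161)"
```

```text
time_s: 3.15
tcp_pos: [0.5209, 0.0101, 0.117]
ee_rot: [[-0.749, -0.662, 0.001], [-0.662, 0.749, 0.0], [-0.001, -0.001, -1.0]]
wrist_force: [0.5, 0.1, 0.8]
gripper_width: 0.629
gripper_force: 0.0
pos [520.9  10.1 117. ] yaw 131.5 t 3.15 j6 -68 shift [-0.1783  0.0144 -0.0327] rot [ -0.05   0.06 -29.52] len 0.182
```

```bash
python3 -m handwheel '[{"finger_gap": 0}, {"finger_gap": 0}, {"finger_gap": 0}, {"finger_gap": 0}, {"finger_gap": 0}, {"finger_gap": 0}, {"finger_gap": 0}]'; python3 -c "
from h import *
go(645,139,150,161)"
```

```text
time_s: 3.85
tcp_pos: [0.5206, 0.01, 0.1163]
ee_rot: [[-0.749, -0.662, -0.0], [-0.662, 0.749, -0.0], [0.0, 0.0, -1.0]]
wrist_force: [0.4, 0.3, -0.3]
gripper_width: 0.028
gripper_force: 0.0
pos [520.6  10.  116.3] yaw 131.5 t 3.85 j6 -68 shift [-0.1787  0.0142 -0.0337] rot [  0.    -0.   -29.53] len 0.182
```

The opening is 0.03 and the grip force is 0, so it looks like a miss. Looking before moving anything.

```bash
python3 - <<'E'
from h import *
c=cap("wrist");b=cap("scene");s=sensors.sense();print(s["gripper_width"],s["gripper_force"],s["wrist_force"])
A=cv2.resize(c["pixels"][150:330,130:350],(480,393));B=cv2.resize(b["pixels"][140:270,190:300],(333,393))
cv2.imwrite("pics/m1.png",np.hstack([A,B])[:,:,::-1][:,:800])
layers(b,(190,140,300,270),((101,111),(128,142)))
E
```

```text
0.012162426067233773 0.0 [-0.17233992 -0.92709387  0.48350901]
101 130 ctr [531.6  10. ] size [38.8 41.9] ang 12.3 z 107.5
128 108 ctr [525.3  11.5] size [36.8 27. ] ang 37.5 z 135.4
```

View pics/m1.png

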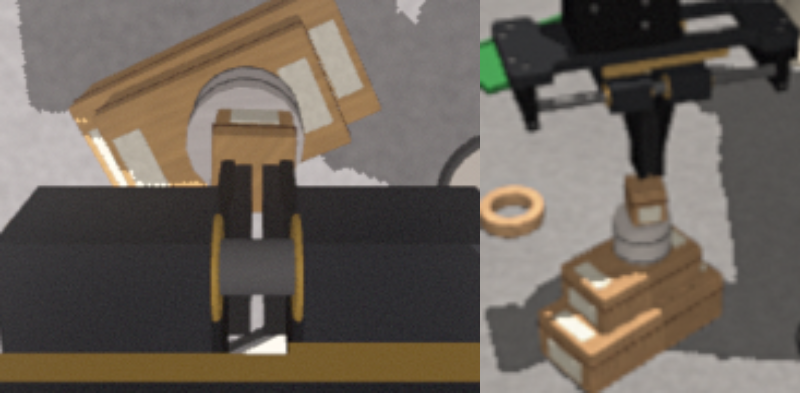

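The wrist half shows shut fingers at about (255,170) just behind or above the box at (255,145). The scene half shows the box untouched, with the tips near its top. I'll measure where the fingertips really are.

```bash
python3 - <<'E'
from h import *
b=cap("scene");x0,y0=190,140
for n,d,B in(("dark",1,(225,165,260,205)),):
    L=[]
    for v in range(B[1],B[3]):
        for u in range(B[0],B[2]):
            px=b["pixels"][v,u].astype(int)
            if px.max()<60: L.append((*pt(b,u,v)*1000,u,v))
    L=np.array(L);L=L[(abs(L[:,0]-520)<60)&(abs(L[:,1]-10)<60)]
    for v in range(170,205,3):
        r=L[L[:,4]==v]
        if len(r): print(v,len(r),np.median(r,0).round(1))
layers(b,(225,185,260,215),((100,128),(128,140)))
c=cap("wrist")
L=[]
for v in range(215,245,3):
    r=[pt(c,u,v)*1000 for u in range(228,270) if c["pixels"][v,u].max()<60]
    if len(r): print("w",v,len(r),np.median(r,0).round(1))
layers(c,(200,180,290,245),((128,142),))
E
```

```text
170 25 [556.3  26.2 234.8 244.  170. ]
173 24 [554.8  24.  227.5 245.5 173. ]
176 19 [534.3  14.8 204.3 242.  176. ]
179 15 [527.9  14.5 194.9 245.  179. ]
182 13 [528.3  14.3 187.8 245.  182. ]
185 11 [528.5  13.2 180.2 245.  185. ]
188 11 [527.   14.3 172.8 245.  188. ]
191 10 [527.5  13.6 164.8 244.5 191. ]
194 9 [528.3  14.2 158.2 245.  194. ]
197 8 [528.   14.9 150.2 245.5 197. ]
100 153 ctr [520.    6.1] size [43.4 40.9] ang 24.7 z 113.2
128 111 ctr [526.8  11.9] size [36.4 27.7] ang 26.5 z 135.5
w 224 10 [513.2   2.5 148.3]
w 227 26 [514.5   3.2 151.5]
w 230 27 [513.7   4.  154.8]
w 233 28 [514.6   3.2 159.5]
w 236 39 [5.116e+02 4.000e-01 1.655e+02]
w 239 39 [5.116e+02 5.000e-01 1.693e+02]
w 242 39 [5.117e+02 1.000e-01 1.723e+02]
128 694 ctr [517.8   5. ] size [21.5 25.5] ang 41.4 z 134.7
```

Both cameras put the shut fingertips at about z 147, with the reported TCP at 116. The true tips seem to be about 30 mm above the stated TCP. I'll open the gripper and measure that offset properly.

To row units: -0.02 m is -0.0333.

```bash
python3 -m handwheel '[{"finger_gap": 1, "dz": -0.0333}, {"finger_gap": 1, "dz": -0.0333}, {"finger_gap": 1, "dz": -0.0333}, {"finger_gap": 1, "dz": -0.0333}, {"finger_gap": 1, "dz": -0.0333}, {"finger_gap": 1, "dz": -0.0333}, {"finger_gap": 1, "dz": -0.0333}, {"finger_gap": 1, "dz": -0.0333}]' | sed -n '2p;5p'; python3 - <<'E'
from h import *
go(520,8.5,85,131)
c=cap("wrist");s=sensors.sense();R=np.array(s["ee_rot"]);p=np.array(s["tcp_pos"])
dark=c["pixels"].max(2)<60
Q=np.array([R.T@(pt(c,u,v)-p)*1000 for v in range(200,320) for u in range(100,400) if dark[v,u]])
Q=Q[(abs(Q[:,1])<65)&(Q[:,2]>-110)&(abs(Q[:,0])<40)]
for sg in(-1,1):
    q=Q[Q[:,1]*sg>0]; q=q[np.argsort(-q[:,2])]
    print(len(q),q[:300:25].round(1).tolist())
b=cap("scene");layers(b,(225,175,265,215),((128,140),))
E
```

```text
tcp_pos: [0.5205, 0.01, 0.1361]
gripper_width: 0.652
pos [520.5  10.  136.1] yaw 131.5 t 4.85 j6 -68 shift [ 0.0014 -0.0008  0.0511] rot [ 0.01 -0.02  0.47] len 0.051
1891 [[10.5, -35.0, -31.8], [10.6, -35.0, -38.1], [-3.3, -29.1, -41.7], [10.3, -37.1, -44.6], [5.5, -29.2, -48.7], [9.0, -30.9, -50.9], [10.8, -34.6, -53.4], [6.7, -29.7, -54.8], [8.8, -34.1, -56.4], [10.7, -34.7, -57.9], [7.5, -29.9, -59.5], [9.3, -31.1, -60.8]]
2146 [[10.2, 32.8, -31.2], [-2.9, 27.5, -33.6], [7.3, 27.4, -35.1], [9.3, 27.7, -36.7], [-3.2, 27.4, -38.2], [10.5, 34.2, -39.4], [9.0, 28.8, -40.4], [7.9, 27.4, -42.1], [1.4, 27.6, -43.2], [11.0, 34.3, -44.7], [8.9, 27.4, -45.7], [9.0, 27.7, -47.1]]
128 127 ctr [525.5  11.1] size [37.3 27.9] ang 38.7 z 135.3
```

The tips are at tool z = -31 on both sides and centred in x and y, so tip height is TCP height + 31 mm. I'll use that measured offset: tip at 115 mm means TCP at 84 mm.

To row units: 0.051 m is 0.085, -0.0015 m is -0.0025.

```bash
python3 -m handwheel '[{"finger_gap": 0.6, "dy": -0.0025, "dz": 0.05}, {"finger_gap": 0.6, "dy": -0.0025, "dz": 0.085}, {"finger_gap": 0.6, "dy": -0.0025, "dz": 0.085}, {"finger_gap": 0.1, "dy": -0.0025, "dz": 0.085}, {"finger_gap": 0.1, "dy": -0.0025, "dz": 0.085}, {"finger_gap": 0.1, "dy": -0.0025, "dz": 0.085}, {"finger_gap": 0, "dy": -0.0025, "dz": 0.085}, {"finger_gap": 0, "dy": -0.0025, "dz": 0.085}]'; python3 -c "
from h import *
go(520,8.5,85,131)"
```

```text
time_s: 5.75
tcp_pos: [0.522, 0.0091, 0.0862]
ee_rot: [[-0.749, -0.662, 0.001], [-0.662, 0.749, 0.0], [-0.001, -0.001, -1.0]]
wrist_force: [-0.9, 0.5, 2.2]
gripper_width: 0.299
gripper_force: 29.8
pos [522.    9.1  86.2] yaw 131.5 t 5.75 j6 -67 shift [0.0019 0.0009 0.0012] rot [-0.04  0.08  0.48] len 0.002
```

Gripped at opening 0.30, which is 26 mm, with 29.8 N. Lifting straight up.

To row units: -0.05 m is -0.0833, -0.02 m is -0.0333.

```bash
python3 -m handwheel '[{"finger_gap": 0, "dz": -0.0333}, {"finger_gap": 0, "dz": -0.0833}, {"finger_gap": 0, "dz": -0.0833}]'|sed -n '2p;5,6p'; python3 -c "
from h import *
go(644.7,138.8,100,161)"
```

```text
tcp_pos: [0.5246, 0.0094, 0.1394]
gripper_width: 0.295
gripper_force: 29.8
pos [524.6   9.4 139.4] yaw 131.5 t 6.05 j6 -67 shift [-0.1754  0.0174  0.0406] rot [ -0.37   0.34 -29.47] len 0.181
```

To row units: -0.174 m is -0.29, 0.04 m is 0.0667, -29.5 degrees is -0.0819.

```bash
python3 -m handwheel '[{"finger_gap": 0, "dx": -0.29, "dy": 0.03, "wz": -0.0819}, {"finger_gap": 0, "dx": -0.29, "dy": 0.03, "wz": -0.0819}, {"finger_gap": 0, "dx": -0.29, "dy": 0.03, "dz": 0.05, "wz": -0.0819}, {"finger_gap": 0, "dx": -0.29, "dy": 0.03, "dz": 0.0667, "wz": -0.0819}, {"finger_gap": 0, "dx": -0.29, "dy": 0.03, "dz": 0.0667, "wz": -0.0819}, {"finger_gap": 0, "dx": -0.29, "dy": 0.03, "dz": 0.0667, "wz": -0.0819}]'|sed -n '2p;5,6p'; python3 - <<'E'
from h import *
go(644.7,138.8,-15,161)
c=cap("wrist");save(c,"pics/w3.png",scale=1.3)
E
```

```text
tcp_pos: [0.6392, 0.1376, 0.0936]
gripper_width: 0.296
gripper_force: 29.8
pos [639.2 137.6  93.6] yaw 161.0 t 6.65 j6 -45 shift [-0.0032 -0.005   0.1085] rot [ 0.14 -0.14 -0.03] len 0.109
```

View pics/w3.png

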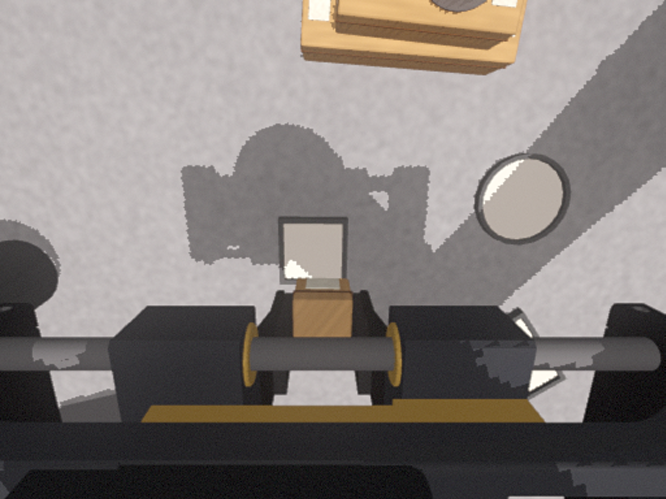

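The wrist view shows the gripped box at (322,315), square to its tray at (313,250) and 9 px to the right of it. That agrees with the computed -5 mm y correction. Correcting and lowering most of the way.

To row units: 0.09 m is 0.15, -0.005 m is -0.0083.

```bash
python3 -m handwheel '[{"finger_gap": 0, "dx": -0.005, "dy": -0.0083, "dz": 0.05}, {"finger_gap": 0, "dx": -0.005, "dy": -0.0083, "dz": 0.1}, {"finger_gap": 0, "dx": -0.005, "dy": -0.0083, "dz": 0.1333}, {"finger_gap": 0, "dx": -0.005, "dy": -0.0083, "dz": 0.15}, {"finger_gap": 0, "dx": -0.005, "dy": -0.0083, "dz": 0.15}]'|sed -n '2p;5,6p'; python3 - <<'E'
from h import *
go(644.7,138.8,-16,161)
E
```

```text
tcp_pos: [0.645, 0.1379, 0.0051]
gripper_width: 0.301
gripper_force: 29.8
pos [645.  137.9   5.1] yaw 160.9 t 7.2 j6 -45 shift [-0.0008  0.0006  0.0211] rot [ 0.06 -0.06 -0.09] len 0.021
```

To row units: 0.02 m is 0.0333, 0.018 m is 0.03.

```bash
python3 -m handwheel '[{"finger_gap": 0, "dy": 0.0008, "dz": 0.0167}, {"finger_gap": 0, "dy": 0.0008, "dz": 0.03}, {"finger_gap": 0, "dy": 0.0008, "dz": 0.0333}, {"finger_gap": 0, "dy": 0.0008, "dz": 0.0333}, {"finger_gap": 0, "dy": 0.0008, "dz": 0.0333}]'|sed -n '2p;4,6p'; python3 - <<'E'
from h import *
c=cap("scene");save(c,"pics/s2.png",(230,230,330,330),5)
layers(c,(230,230,330,330),((25,45),))
E
```

```text
tcp_pos: [0.6456, 0.1392, -0.0144]
wrist_force: [0.2, 0.6, -0.1]
gripper_width: 0.294
gripper_force: 29.8
25 305 ctr [607.3  83.5] size [176.2  65. ] ang 61.5 z 35.1
```

View pics/s2.png

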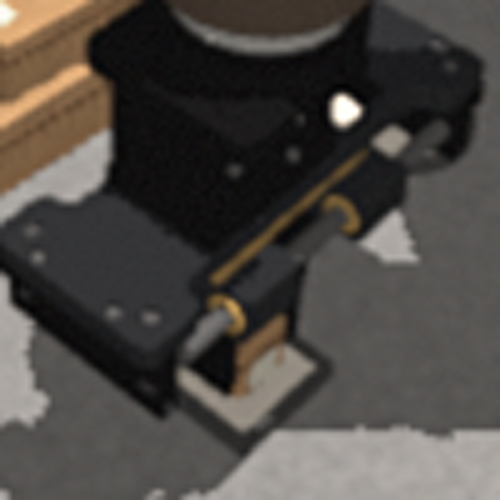

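The box is inside the square tray, at about (262,350) in the crop, with the tips above the rim and no contact yet. Easing down to contact.

```bash
python3 -m handwheel '[{"finger_gap": 0, "dz": 0.0017}, {"finger_gap": 0, "dz": 0.0017}, {"finger_gap": 0, "dz": 0.0025}, {"finger_gap": 0, "dz": 0.0025}]'|sed -n '2p;4,6p';  python3 -m handwheel '[{"finger_gap": 0, "dz": 0.0017}, {"finger_gap": 0, "dz": 0.0017}]'|sed -n '2p;4,6p'
```

```text
tcp_pos: [0.6457, 0.1391, -0.0148]
wrist_force: [-2.4, -0.3, 6.0]
gripper_width: 0.294
gripper_force: 29.8
tcp_pos: [0.6457, 0.1392, -0.0148]
wrist_force: [-4.0, 0.1, 10.2]
gripper_width: 0.298
gripper_force: 29.8
```

Firm contact at 10 N: the box is on the floor at TCP z = -14.8. Releasing and rising.

To row units: -0.14 m is -0.2333, -0.12 m is -0.2.

```bash
python3 -m handwheel '[{"finger_gap": 0.3, "dz": -0.0017}, {"finger_gap": 0.55, "dz": -0.0017}, {"finger_gap": 0.55, "dz": -0.0017}, {"finger_gap": 0.55, "dz": -0.0017}, {"finger_gap": 0.6, "dz": -0.0333}, {"finger_gap": 0.7, "dz": -0.1167}, {"finger_gap": 0.7, "dz": -0.2}, {"finger_gap": 0.8, "dz": -0.2333}]'|sed -n '2p;4,6p'; python3 - <<'E'
from h import *
go(522,4,130,90)
c=cap("wrist");
layers(c,(180,150,330,260),((25,45),))
save(c,"pics/w4.png",(130,0,400,270),2)
E
```

```text
tcp_pos: [0.6482, 0.1397, 0.1285]
wrist_force: [1.0, 0.2, 0.8]
gripper_width: 0.722
gripper_force: 0.0
pos [648.2 139.7 128.5] yaw 161.0 t 9.15 j6 -45 shift [ 0.1693  0.0752 -0.0029] rot [-0.19  0.52 71.02] len 0.185
25 622 ctr [645.6 136. ] size [27.3 26.1] ang 70.4 z 33.9
```

View pics/w4.png

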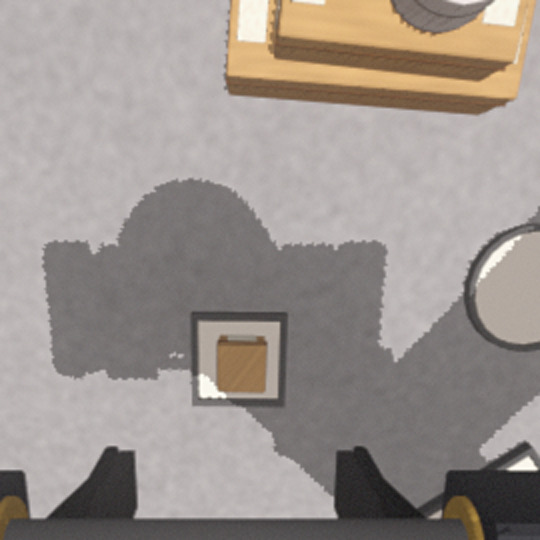

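The box sits flat and centred in the square tray at (242,365) in the crop, with its top at z = 34. Now over the tin.

To row units: 0.164 m is 0.2733, -0.09 m is -0.15.

```bash
python3 -m handwheel '[{"finger_gap": 0.8, "dx": 0.2733, "dy": -0.15}, {"finger_gap": 0.8, "dx": 0.2733, "dy": -0.15}, {"finger_gap": 0.8, "dx": 0.2733, "dy": -0.15}, {"finger_gap": 0.8, "dx": 0.2733, "dy": -0.15}, {"finger_gap": 0.8, "dx": 0.2733, "dy": -0.15}, {"finger_gap": 0.8, "dx": 0.2733, "dy": -0.15}]'|sed -n '2p;5p'; python3 - <<'E'
from h import *
c=cap("wrist")
layers(c,(150,120,340,260),((35,48),(70,82),(101,111),))
go(522,3,54,None)
E
```

```text
tcp_pos: [0.6765, -0.0464, 0.1217]
gripper_width: 0.802
35 594 ctr [596. -22.] size [63.7 13.3] ang 76.1 z 42.6
70 none
101 none
pos [676.5 -45.3 121.9] yaw 160.9 t 9.85 j6 -29 shift [0.0048 0.1617 0.0681] rot [ 0.07 -0.02  0.  ] len 0.176
```

I mistyped the y sign there. The tool is clear of everything at (676,-45), so I'm correcting with the computed shift.

To row units: 0.16 m is 0.2667, 0.005 m is 0.0083.

```bash
python3 -m handwheel '[{"finger_gap": 0.8, "dx": 0.0083, "dy": 0.2667}, {"finger_gap": 0.8, "dx": 0.0083, "dy": 0.2667}, {"finger_gap": 0.8, "dx": 0.0083, "dy": 0.2667}, {"finger_gap": 0.8, "dx": 0.0083, "dy": 0.2667}, {"finger_gap": 0.8, "dx": 0.0083, "dy": 0.2667}, {"finger_gap": 0.8, "dx": 0.0083, "dy": 0.2667}]'|sed -n '2p;5p'; python3 - <<'E'
from h import *
c=cap("wrist")
layers(c,(150,120,340,260),((35,48),(70,82),(101,111),))
go(522,3,54,None)
E
```

```text
tcp_pos: [0.5256, 0.0031, 0.1235]
gripper_width: 0.796
35 2127 ctr [536.1   2.5] size [ 63.  128.7] ang 66.7 z 43.0
70 3607 ctr [534.2   1.6] size [53.1 91.4] ang 65.2 z 77.0
101 2071 ctr [523.5   5.2] size [42.4 40.9] ang 58.7 z 106.9
pos [525.8   2.8 123.2] yaw 161.0 t 10.5 j6 -37 shift [0.0011 0.0038 0.0692] rot [-0.1   0.05  0.  ] len 0.069
```

Tin centre is (523.5, 5.2) with its top at 106.9. Centring and gripping with the tips at about 86.

To row units: 0.068 m is 0.1133, 0.06 m is 0.1.

```bash
python3 -m handwheel '[{"finger_gap": 0.8, "dx": -0.0025, "dy": 0.005, "dz": 0.05}, {"finger_gap": 0.8, "dx": -0.0025, "dy": 0.005, "dz": 0.1}, {"finger_gap": 0.8, "dx": -0.0025, "dy": 0.005, "dz": 0.1133}, {"finger_gap": 0.7, "dx": -0.0025, "dy": 0.005, "dz": 0.1133}, {"finger_gap": 0, "dx": -0.0025, "dy": 0.005, "dz": 0.1133}, {"finger_gap": 0, "dx": -0.0025, "dy": 0.005, "dz": 0.1133}, {"finger_gap": 0, "dx": -0.0025, "dy": 0.005, "dz": 0.1133}, {"finger_gap": 0, "dx": -0.0025, "dy": 0.005, "dz": 0.1133}]'|sed -n '2p;4,6p';python3 -m handwheel '[{"finger_gap": 0}, {"finger_gap": 0}]'|sed -n '2p;4,6p'
```

```text
tcp_pos: [0.5224, 0.0046, 0.0559]
wrist_force: [-0.2, -0.8, 1.7]
gripper_width: 0.477
gripper_force: 30.0
tcp_pos: [0.5224, 0.0046, 0.0559]
wrist_force: [-1.2, 0.2, 6.1]
gripper_width: 0.48
gripper_force: 30.0
```

The tin is held at 41.8 mm opening. Lifting.

To row units: -0.06 m is -0.1, -0.02 m is -0.0333.

```bash
python3 -m handwheel '[{"finger_gap": 0, "dz": -0.0333}, {"finger_gap": 0, "dz": -0.1}, {"finger_gap": 0, "dz": -0.1}]'|sed -n '2p;5,6p'; python3 -c "
from h import *
go(479,153,80)"
```

```text
tcp_pos: [0.5251, 0.0051, 0.1194]
gripper_width: 0.473
gripper_force: 30.0
pos [525.1   5.1 119.4] yaw 161.0 t 11.8 j6 -37 shift [-0.1248  0.092   0.0392] rot [-0.5   0.27  0.  ] len 0.16
```

To row units: -0.124 m is -0.2067, 0.092 m is 0.1533.

```bash
python3 -m handwheel '[{"finger_gap": 0, "dx": -0.2067, "dy": 0.1533}, {"finger_gap": 0, "dx": -0.2067, "dy": 0.1533}, {"finger_gap": 0, "dx": -0.2067, "dy": 0.1533, "dz": 0.0167}, {"finger_gap": 0, "dx": -0.2067, "dy": 0.1533, "dz": 0.0667}, {"finger_gap": 0, "dx": -0.2067, "dy": 0.1533, "dz": 0.0667}, {"finger_gap": 0, "dx": -0.2067, "dy": 0.1533, "dz": 0.0667}]'|sed -n '2p;5,6p'; python3 -c "
from h import *
go(479,153,-14)"
```

```text
tcp_pos: [0.4746, 0.151, 0.0743]
gripper_width: 0.476
gripper_force: 30.0
pos [474.6 151.   74.3] yaw 161.0 t 12.4 j6 -55 shift [-0.0035 -0.0037  0.0883] rot [ 0.07 -0.13  0.  ] len 0.088
```

To row units: 0.085 m is 0.1417, 0.084 m is 0.14.

```bash
python3 -m handwheel '[{"finger_gap": 0, "dx": -0.0058, "dy": -0.005, "dz": 0.05}, {"finger_gap": 0, "dx": -0.0058, "dy": -0.005, "dz": 0.1}, {"finger_gap": 0, "dx": -0.0058, "dy": -0.005, "dz": 0.1333}, {"finger_gap": 0, "dx": -0.0058, "dy": -0.005, "dz": 0.1367}, {"finger_gap": 0, "dx": -0.0058, "dy": -0.005, "dz": 0.14}, {"finger_gap": 0, "dx": -0.0058, "dy": -0.005, "dz": 0.1417}, {"finger_gap": 0, "dx": -0.0058, "dy": -0.005, "dz": 0.1417}]'|sed -n '2p;4,6p'; python3 - <<'E'
from h import *
go(479,153,-16)
c=cap("scene");save(c,"pics/s3.png",(260,190,360,290),4)
E
```

```text
tcp_pos: [0.4801, 0.1543, -0.0089]
wrist_force: [-0.2, 0.6, -0.6]
gripper_width: 0.478
gripper_force: 30.0
pos [480.1 154.3  -8.9] yaw 160.9 t 13.1 j6 -55 shift [0.0016 0.0006 0.0071] rot [-0.09  0.12  0.  ] len 0.007
```

View pics/s3.png

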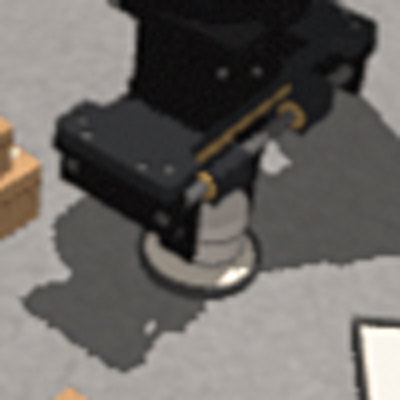

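The tin is held in the tray's mouth, with its visible right edge at (250,245) and the tray ellipse centred at (200,262). I'll check the offset numerically before setting it down.

```bash
python3 - <<'E'
from h import *
c=cap("wrist");b=cap("scene")
layers(c,(180,150,330,260),((2,11),(30,50)))
for cc,bx in((c,(180,150,330,260)),(b,(290,235,330,270))):
    P=np.array([pt(cc,u,v)*1000 for v in range(bx[1],bx[3]) for u in range(bx[0],bx[2]) if 90<cc["pixels"][v,u].min()])
    q=P[(P[:,2]>14)&(P[:,2]<36)&(abs(P[:,0]-480)<35)&(abs(P[:,1]-153)<35)][:,:2]
    # circle of the known tin radius through side points
    from scipy.optimize import least_squares
    f=least_squares(lambda x:np.hypot(*(q-x).T)-21,[480,153],loss="soft_l1");print(len(q),f.x.round(1),np.abs(f.fun).mean().round(2))
E
```

```text
2 3315 ctr [469.6 137.1] size [72.3 99.5] ang 68.1 z 6.2
30 3285 ctr [477.2 143.6] size [25.3 64.8] ang 71.0 z 41.8
751 [481.4 156. ] 0.4
84 [479.2 156.2] 0.74
```

The tin is at (480,156) and the tray at (479,153). Shifting +3 mm in tool x and lowering to contact.

To row units: 0.005 m is 0.0083, 0.003 m is 0.005.

```bash
python3 -m handwheel '[{"finger_gap": 0, "dx": 0.005}, {"finger_gap": 0, "dx": 0.005, "dz": 0.0033}, {"finger_gap": 0, "dx": 0.005, "dz": 0.0067}, {"finger_gap": 0, "dx": 0.005, "dz": 0.0083}, {"finger_gap": 0, "dx": 0.005, "dz": 0.0083}]'|sed -n '2p;4,6p';python3 -m handwheel '[{"finger_gap": 0, "dz": 0.0017}, {"finger_gap": 0, "dz": 0.0017}]'|sed -n '2p;4,6p'
```

```text
tcp_pos: [0.4779, 0.151, -0.0151]
wrist_force: [-1.8, -0.3, 1.4]
gripper_width: 0.475
gripper_force: 30.0
tcp_pos: [0.4779, 0.151, -0.0152]
wrist_force: [-4.4, -0.6, 9.1]
gripper_width: 0.474
gripper_force: 30.0
```

To row units: 0.001 m is 0.0017.

```bash
python3 -m handwheel '[{"finger_gap": 0, "dz": 0.0017}, {"finger_gap": 0, "dz": 0.0017}]'|sed -n '2p;4,6p'
```

```text
tcp_pos: [0.478, 0.1511, -0.0152]
wrist_force: [-6.8, -0.7, 16.7]
gripper_width: 0.48
gripper_force: 30.0
```

Firm contact at 17 N. Releasing and rising.

To row units: -0.14 m is -0.2333, -0.12 m is -0.2.

```bash
python3 -m handwheel '[{"finger_gap": 0.5, "dz": -0.0033}, {"finger_gap": 0.65, "dz": -0.0033}, {"finger_gap": 0.65, "dz": -0.0033}, {"finger_gap": 0.65, "dz": -0.0033}, {"finger_gap": 0.7, "dz": -0.05}, {"finger_gap": 0.8, "dz": -0.1333}, {"finger_gap": 0.8, "dz": -0.2}, {"finger_gap": 0.9, "dz": -0.2333}]'|sed -n '2p;4,6p'; python3 - <<'E'
from h import *
go(534.2,1.6,110,65.2)
c=cap("wrist");layers(c,(180,150,330,260),((2,9),(25,45),))
E
```

```text
tcp_pos: [0.4799, 0.1521, 0.1264]
wrist_force: [1.0, 0.7, -0.3]
gripper_width: 0.827
gripper_force: 0.0
pos [479.9 152.1 126.4] yaw 161.0 t 14.95 j6 -55 shift [ 0.1246 -0.1003  0.0163] rot [-3.80e-01  3.00e-02 -8.42e+01] len 0.161
2 1795 ctr [483.7 184.9] size [134.9 178.4] ang 71.1 z 5.0
25 1278 ctr [478.8 150.9] size [43.2 40.8] ang 71.0 z 35.9
```

The tin is flat in its tray at (479,151), with its top at 35.9. Moving to the short carton and turning +84°.

To row units: 0.124 m is 0.2067, -0.1 m is -0.1667, -84 degrees is -0.2333.

```bash
python3 -m handwheel '[{"finger_gap": 1, "dx": 0.2067, "dy": -0.1667, "dz": 0.0167, "wz": -0.2333}, {"finger_gap": 1, "dx": 0.2067, "dy": -0.1667, "dz": 0.0167, "wz": -0.2333}, {"finger_gap": 1, "dx": 0.2067, "dy": -0.1667, "dz": 0.0167, "wz": -0.2333}, {"finger_gap": 1, "dx": 0.2067, "dy": -0.1667, "dz": 0.0167, "wz": -0.2333}, {"finger_gap": 1, "dx": 0.2067, "dy": -0.1667, "dz": 0.0167, "wz": -0.2333}, {"finger_gap": 1, "dx": 0.2067, "dy": -0.1667, "dz": 0.0167, "wz": -0.2333}, {"finger_gap": 1, "dx": 0.2067, "dy": -0.1667, "dz": 0.0167, "wz": -0.2333}, {"finger_gap": 1, "dx": 0.2067, "dy": -0.1667, "dz": 0.0167, "wz": -0.2333}]'|sed -n '2p;5p'; python3 -c "
from h import *
go(534.2,1.6,110,65.2)"
```

```text
tcp_pos: [0.5319, 0.001, 0.1119]
gripper_width: 0.999
pos [531.9   1.  111.9] yaw -133.2 t 15.8 j6 29 shift [ 0.0013 -0.002   0.0019] rot [  0.06   0.06 -18.4 ] len 0.003
```

To row units: -0.002 m is -0.0033, 0.001 m is 0.0017, -18.4 degrees is -0.0511.

```bash
python3 -m handwheel '[{"finger_gap": 1, "dx": 0.0017, "dy": -0.0033, "wz": -0.0511}, {"finger_gap": 1, "dx": 0.0017, "dy": -0.0033, "wz": -0.0511}, {"finger_gap": 1, "dx": 0.0017, "dy": -0.0033, "wz": -0.0511}, {"finger_gap": 1, "dx": 0.0017, "dy": -0.0033, "wz": -0.0511}]'|sed -n '2p;5p'; python3 - <<'E'
from h import *
c=cap("wrist")
layers(c,(100,100,380,260),((35,48),(70,82),))
go(534.2,1.6,21.5,65.2)
b=cap("scene");layers(b,(200,190,280,280),((35,48),(70,82)))
E
```

```text
tcp_pos: [0.534, 0.002, 0.1123]
gripper_width: 1.003
35 1905 ctr [537.7   2.9] size [ 61.6 128.8] ang 66.7 z 43.0
70 6163 ctr [535.4   2.3] size [51.7 92.4] ang 65.2 z 76.9
pos [534.1   2.  112.4] yaw -115.3 t 16.25 j6 47 shift [0.0004 0.0003 0.0909] rot [ 0.03  0.04 -0.47] len 0.091
35 535 ctr [539.9   7. ] size [ 68.6 135.4] ang 66.1 z 43.7
70 745 ctr [537.9   6.7] size [60.4 96.5] ang 65.8 z 78.0
```

The carton is at (535,2) with yaw matched. Descending to tip z = 52 and gripping.

The manual's scale: shifts go in shares of 0.6 m and turns go in shares of 2 pi rad. Converting my numbers, 0.091 m is 0.1517, 0.075 m is 0.125, -0.4 degrees is -0.0011.

```bash
python3 -m handwheel '[{"finger_gap": 1, "dx": 0.0017, "dz": 0.0667, "wz": -0.0011}, {"finger_gap": 1, "dx": 0.0017, "dz": 0.125, "wz": -0.0011}, {"finger_gap": 1, "dx": 0.0017, "dz": 0.1517, "wz": -0.0011}, {"finger_gap": 1, "dx": 0.0017, "dz": 0.1517, "wz": -0.0011}, {"finger_gap": 0, "dx": 0.0017, "dz": 0.1517, "wz": -0.0011}, {"finger_gap": 0, "dx": 0.0017, "dz": 0.1517, "wz": -0.0011}, {"finger_gap": 0, "dx": 0.0017, "dz": 0.1517, "wz": -0.0011}, {"finger_gap": 0, "dx": 0.0017, "dz": 0.1517, "wz": -0.0011}]'|sed -n '2p;4,6p';python3 -m handwheel '[{"finger_gap": 0}, {"finger_gap": 0}, {"finger_gap": 0}]'|sed -n '2p;4,6p'
```

```text
tcp_pos: [0.5358, 0.0018, 0.0228]
wrist_force: [-1.0, 0.7, -0.1]
gripper_width: 0.72
gripper_force: 0.0
tcp_pos: [0.5355, 0.0018, 0.0223]
wrist_force: [-0.9, 0.3, 3.6]
gripper_width: 0.594
gripper_force: 30.0
```

To row units: -0.06 m is -0.1, -0.04 m is -0.0667.

```bash
python3 -m handwheel '[{"finger_gap": 0, "dz": -0.0167}, {"finger_gap": 0, "dz": -0.0667}, {"finger_gap": 0, "dz": -0.1}, {"finger_gap": 0, "dz": -0.1}]'|sed -n '2p;5,6p'; python3 -c "
from h import *
go(541.6,301,70,107.5)"
```

```text
tcp_pos: [0.5375, 0.0022, 0.085]
gripper_width: 0.592
gripper_force: 30.0
pos [537.5   2.2  85. ] yaw -114.7 t 17.8 j6 48 shift [-0.1212 -0.2732  0.0154] rot [ -0.11  -0.38 -42.19] len 0.299
```

To row units: -0.273 m is -0.455, -0.121 m is -0.2017, -42.2 degrees is -0.1172.

```bash
python3 -m handwheel '[{"finger_gap": 0, "dx": -0.2017, "dy": -0.455, "wz": -0.1172}, {"finger_gap": 0, "dx": -0.2017, "dy": -0.455, "wz": -0.1172}, {"finger_gap": 0, "dx": -0.2017, "dy": -0.455, "wz": -0.1172}, {"finger_gap": 0, "dx": -0.2017, "dy": -0.455, "wz": -0.1172}, {"finger_gap": 0, "dx": -0.2017, "dy": -0.455, "wz": -0.1172}, {"finger_gap": 0, "dx": -0.2017, "dy": -0.455, "wz": -0.1172}, {"finger_gap": 0, "dx": -0.2017, "dy": -0.455, "wz": -0.1172}, {"finger_gap": 0, "dx": -0.2017, "dy": -0.455, "wz": -0.1172}]'|sed -n '2p;5,6p'; python3 -c "
from h import *
go(541.6,301,5,107.5)
c=cap('wrist');save(c,'pics/w5.png',None,1.2)"
```

```text
tcp_pos: [0.5382, 0.3008, 0.0801]
gripper_width: 0.59
gripper_force: 30.0
pos [538.2 300.8  80.1] yaw -72.4 t 18.6 j6 63 shift [0.0036 0.0008 0.0751] rot [0.05 0.18 0.07] len 0.075
```

View pics/w5.png

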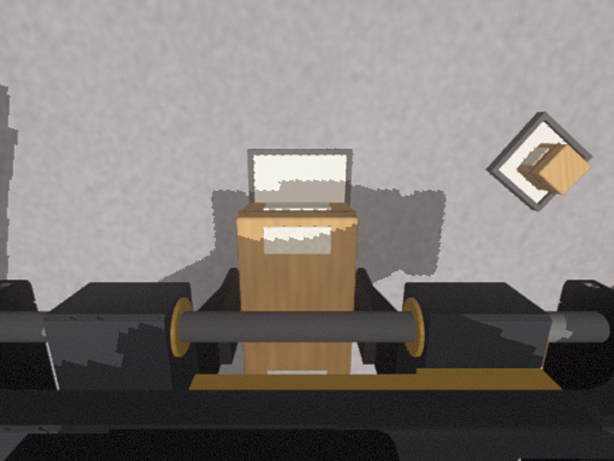

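The carton at (297,290) is square to its tray at (300,180) and centred on it. Lowering to just above the floor.

To row units: 0.086 m is 0.1433, 0.082 m is 0.1367.

```bash
python3 -m handwheel '[{"finger_gap": 0, "dx": 0.0042, "dy": 0.0017, "dz": 0.05}, {"finger_gap": 0, "dx": 0.0042, "dy": 0.0017, "dz": 0.1}, {"finger_gap": 0, "dx": 0.0042, "dy": 0.0017, "dz": 0.125}, {"finger_gap": 0, "dx": 0.0042, "dy": 0.0017, "dz": 0.1367}, {"finger_gap": 0, "dx": 0.0042, "dy": 0.0017, "dz": 0.1433}, {"finger_gap": 0, "dx": 0.0042, "dy": 0.0017, "dz": 0.1433}]'|sed -n '2p;4,6p'; python3 - <<'E'
from h import *
go(541.6,301,-16,107.5)
c=cap("wrist");layers(c,(150,120,350,300),((25,50),))
E
```

```text
tcp_pos: [0.5424, 0.2995, -0.004]
wrist_force: [-0.0, -0.2, -2.0]
gripper_width: 0.597
gripper_force: 30.0
pos [542.4 299.5  -4. ] yaw -72.6 t 19.25 j6 64 shift [-0.0003 -0.0017  0.012 ] rot [ 0.   -0.01 -0.07] len 0.012
25 2989 ctr [553.9 302.5] size [76.2 68.8] ang 17.3 z 49.2
```

To row units: 0.011 m is 0.0183, -0.001 m is -0.0017.

```bash
python3 -m handwheel '[{"finger_gap": 0, "dy": -0.0017, "dz": 0.0083}, {"finger_gap": 0, "dy": -0.0017, "dz": 0.0133}, {"finger_gap": 0, "dy": -0.0017, "dz": 0.0167}, {"finger_gap": 0, "dy": -0.0017, "dz": 0.0183}, {"finger_gap": 0, "dy": -0.0017, "dz": 0.0183}]'|sed -n '2p;4,6p';python3 -m handwheel '[{"finger_gap": 0, "dz": 0.0017}, {"finger_gap": 0, "dz": 0.0017}]'|sed -n '2p;4,6p'
```

```text
tcp_pos: [0.5418, 0.3011, -0.0146]
wrist_force: [-2.8, 0.5, 2.7]
gripper_width: 0.592
gripper_force: 30.0
tcp_pos: [0.5418, 0.3011, -0.0146]
wrist_force: [-4.0, -1.2, 8.2]
gripper_width: 0.596
gripper_force: 30.0
```

On the floor, with contact at 8 N. Releasing and rising.

To row units: -0.1 m is -0.1667, -0.08 m is -0.1333.

```bash
python3 -m handwheel '[{"finger_gap": 0.6, "dz": -0.0017}, {"finger_gap": 0.75, "dz": -0.0017}, {"finger_gap": 0.75, "dz": -0.0017}, {"finger_gap": 0.75, "dz": -0.0017}, {"finger_gap": 0.8, "dz": -0.05}, {"finger_gap": 0.9, "dz": -0.1333}, {"finger_gap": 1, "dz": -0.1667}, {"finger_gap": 1, "dz": -0.1667}]'|sed -n '2p;4,6p'; python3 - <<'E'
from h import *
c=cap("wrist");layers(c,(120,120,360,260),((25,45),))
go(537,2.7,85,66.7)
E
```

```text
tcp_pos: [0.5443, 0.3029, 0.0882]
wrist_force: [0.9, 0.6, 0.2]
gripper_width: 0.957
gripper_force: 0.0
25 5604 ctr [542.6 300.8] size [92.8 51.6] ang 17.4 z 39.9
pos [542.7 301.8  85.6] yaw -72.5 t 20.85 j6 63 shift [-0.0952  0.2836 -0.0003] rot [-0.18 -0.16 40.77] len 0.299
```

The short carton is flat and centred at (542.6,300.8), 17.4°, with its top at 39.9. Next, the long carton.

To row units: 0.283 m is 0.4717, -0.095 m is -0.1583, 40.8 degrees is 0.1133.

```bash
python3 -m handwheel '[{"finger_gap": 1, "dx": -0.1583, "dy": 0.4717, "wz": 0.1133}, {"finger_gap": 1, "dx": -0.1583, "dy": 0.4717, "wz": 0.1133}, {"finger_gap": 1, "dx": -0.1583, "dy": 0.4717, "wz": 0.1133}, {"finger_gap": 1, "dx": -0.1583, "dy": 0.4717, "wz": 0.1133}, {"finger_gap": 1, "dx": -0.1583, "dy": 0.4717, "wz": 0.1133}, {"finger_gap": 1, "dx": -0.1583, "dy": 0.4717, "wz": 0.1133}, {"finger_gap": 1, "dx": -0.1583, "dy": 0.4717, "wz": 0.1133}, {"finger_gap": 1, "dx": -0.1583, "dy": 0.4717, "wz": 0.1133}]'|sed -n '2p;5,6p'; python3 - <<'E'
from h import *
c=cap("wrist");layers(c,(50,60,440,260),((35,48),))
go(537,2.7,-20,66.7)
b=cap("scene");layers(b,(200,190,280,280),((35,48),))
E
```

```text
tcp_pos: [0.5353, 0.0011, 0.0824]
gripper_width: 1.0
gripper_force: 0.0
35 9389 ctr [568.6  60.4] size [191.4 117.9] ang 66.7 z 42.9
pos [535.7   2.3  82.7] yaw -113.4 t 21.7 j6 49 shift [ 0.0012 -0.001   0.1027] rot [ 0.07  0.09 -0.06] len 0.103
35 1187 ctr [539.7   7. ] size [ 69.4 135. ] ang 66.8 z 44.0
```

To row units: 0.102 m is 0.17, 0.1 m is 0.1667.

```bash
python3 -m handwheel '[{"finger_gap": 1, "dx": 0.0017, "dy": -0.0017, "dz": 0.0667}, {"finger_gap": 1, "dx": 0.0017, "dy": -0.0017, "dz": 0.1333}, {"finger_gap": 1, "dx": 0.0017, "dy": -0.0017, "dz": 0.1667}, {"finger_gap": 1, "dx": 0.0017, "dy": -0.0017, "dz": 0.17}, {"finger_gap": 0.6, "dx": 0.0017, "dy": -0.0017, "dz": 0.17}, {"finger_gap": 0, "dx": 0.0017, "dy": -0.0017, "dz": 0.17}, {"finger_gap": 0, "dx": 0.0017, "dy": -0.0017, "dz": 0.17}, {"finger_gap": 0, "dx": 0.0017, "dy": -0.0017, "dz": 0.17}]'|sed -n '2p;4,6p';python3 -m handwheel '[{"finger_gap": 0}, {"finger_gap": 0}]'|sed -n '2p;4,6p'
```

```text
tcp_pos: [0.5383, 0.0034, -0.017]
wrist_force: [-0.3, -2.9, 2.7]
gripper_width: 0.72
gripper_force: 2.0
tcp_pos: [0.5382, 0.0031, -0.017]
wrist_force: [-1.8, 0.9, 7.0]
gripper_width: 0.709
gripper_force: 30.0
```

To row units: -0.09 m is -0.15, -0.06 m is -0.1.

```bash
python3 -m handwheel '[{"finger_gap": 0, "dz": -0.0167}, {"finger_gap": 0, "dz": -0.05}, {"finger_gap": 0, "dz": -0.1}, {"finger_gap": 0, "dz": -0.15}, {"finger_gap": 0, "dz": -0.15}]'|sed -n '2p;4,6p'; python3 -c "
from h import *
go(609.4,-308.4,70,78.8)"
```

```text
tcp_pos: [0.5405, 0.0037, 0.0759]
wrist_force: [0.8, -0.1, -3.6]
gripper_width: 0.707
gripper_force: 30.0
pos [540.5   3.7  75.9] yaw -113.3 t 23.25 j6 49 shift [0.1866 0.2595 0.0059] rot [ -0.26  -0.45 -12.09] len 0.32
```

To row units: 0.26 m is 0.4333, 0.186 m is 0.31, -12 degrees is -0.0333.

```bash
python3 -m handwheel '[{"finger_gap": 0, "dx": 0.0333, "dy": 0.0467, "wz": -0.0083}, {"finger_gap": 0, "dx": 0.31, "dy": 0.4333, "wz": -0.0333}, {"finger_gap": 0, "dx": 0.31, "dy": 0.4333, "wz": -0.0333}, {"finger_gap": 0, "dx": 0.31, "dy": 0.4333, "wz": -0.0333}, {"finger_gap": 0, "dx": 0.31, "dy": 0.4333, "wz": -0.0333}, {"finger_gap": 0, "dx": 0.31, "dy": 0.4333, "wz": -0.0333}, {"finger_gap": 0, "dx": 0.31, "dy": 0.4333, "wz": -0.0333}, {"finger_gap": 0, "dx": 0.31, "dy": 0.4333, "wz": -0.0333}]'|sed -n '2p;4,6p'; python3 -m handwheel '[{"finger_gap": 0}]' >/dev/null; python3 -c "
from h import *
go(609.4,-308.4,5,78.8)"
```

```text
tcp_pos: [0.6044, -0.3141, 0.0688]
wrist_force: [-0.5, 0.3, -4.0]
gripper_width: 0.709
gripper_force: 30.0
pos [ 603.5 -309.7   68.9] yaw -101.5 t 24.15 j6 92 shift [ 0.0058 -0.0024  0.0639] rot [-0.08  0.27 -0.29] len 0.064
```

To row units: 0.055 m is 0.0917, 0.04 m is 0.0667, -0.3 degrees is -0.0008.

```bash
python3 -m handwheel '[{"finger_gap": 0, "dx": 0.0083, "dy": -0.0033, "dz": 0.0167, "wz": -0.0008}, {"finger_gap": 0, "dx": 0.0083, "dy": -0.0033, "dz": 0.0667, "wz": -0.0008}, {"finger_gap": 0, "dx": 0.0083, "dy": -0.0033, "dz": 0.0917, "wz": -0.0008}, {"finger_gap": 0, "dx": 0.0083, "dy": -0.0033, "dz": 0.0917, "wz": -0.0008}]'|sed -n '2p;4,6p';  python3 -c "
from h import *
go(609.4,-308.4,-12,78.8)
c=cap('wrist');save(c,'pics/w6.png',None,1.2)"
```

```text
tcp_pos: [0.608, -0.306, 0.0128]
wrist_force: [-0.6, 0.6, -4.6]
gripper_width: 0.711
gripper_force: 30.0
pos [ 608.  -306.    12.8] yaw -101.0 t 24.55 j6 92 shift [0.002  0.0021 0.0248] rot [-0.07  0.48  0.25] len 0.025
```

View pics/w6.png

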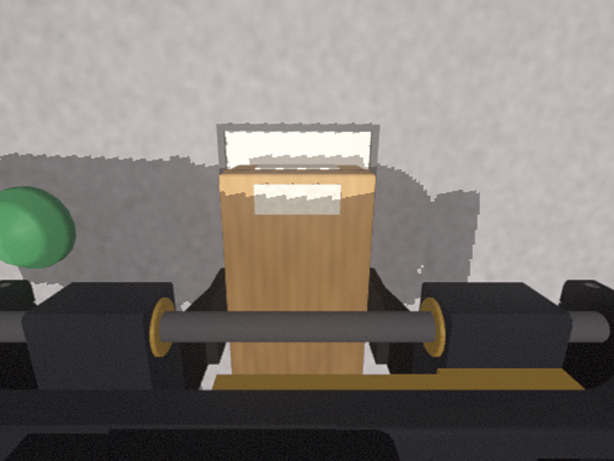

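The carton (centre column 297) is square to the tray (centre column 298). Lowering on.

To row units: 0.023 m is 0.0383, 0.021 m is 0.035, 0.2 degrees is 0.0006.

```bash
python3 -m handwheel '[{"finger_gap": 0, "dx": 0.0025, "dy": 0.0033, "dz": 0.0167, "wz": 0.0006}, {"finger_gap": 0, "dx": 0.0025, "dy": 0.0033, "dz": 0.03, "wz": 0.0006}, {"finger_gap": 0, "dx": 0.0025, "dy": 0.0033, "dz": 0.035, "wz": 0.0006}, {"finger_gap": 0, "dx": 0.0025, "dy": 0.0033, "dz": 0.0383, "wz": 0.0006}, {"finger_gap": 0, "dx": 0.0025, "dy": 0.0033, "dz": 0.0383, "wz": 0.0006}]'|sed -n '2p;4,6p';python3 -m handwheel '[{"finger_gap": 0, "dz": 0.0017}, {"finger_gap": 0, "dz": 0.0017}]'|sed -n '2p;4,6p'
```

```text
tcp_pos: [0.6117, -0.3107, -0.0063]
wrist_force: [0.4, 0.2, -3.3]
gripper_width: 0.709
gripper_force: 30.0
tcp_pos: [0.612, -0.3107, -0.0069]
wrist_force: [0.0, 0.0, -4.9]
gripper_width: 0.709
gripper_force: 30.0
```

To row units: 0.004 m is 0.0067, -0.003 m is -0.005.

```bash
python3 -m handwheel '[{"finger_gap": 0, "dx": -0.005, "dy": -0.0033}, {"finger_gap": 0, "dx": -0.005, "dy": -0.0033, "dz": 0.0017}, {"finger_gap": 0, "dx": -0.005, "dy": -0.0033, "dz": 0.005}, {"finger_gap": 0, "dx": -0.005, "dy": -0.0033, "dz": 0.0067}, {"finger_gap": 0, "dx": -0.005, "dy": -0.0033, "dz": 0.0067}]'|sed -n '2p;4,6p';python3 -m handwheel '[{"finger_gap": 0, "dz": 0.0017}, {"finger_gap": 0, "dz": 0.0017}]'|sed -n '2p;4,6p'
```

```text
tcp_pos: [0.6091, -0.308, -0.0116]
wrist_force: [-0.4, -0.5, -4.9]
gripper_width: 0.708
gripper_force: 30.0
tcp_pos: [0.6094, -0.3081, -0.0119]
wrist_force: [-0.7, -0.3, -2.0]
gripper_width: 0.712
gripper_force: 30.0
```

To row units: 0.001 m is 0.0017.

```bash
python3 -m handwheel '[{"finger_gap": 0, "dz": 0.0017}, {"finger_gap": 0, "dz": 0.0017}]'|sed -n '2p;4,6p';python3 -m handwheel '[{"finger_gap": 0, "dz": 0.0017}, {"finger_gap": 0, "dz": 0.0017}]'|sed -n '2p;4,6p'
```

```text
tcp_pos: [0.6094, -0.3082, -0.0119]
wrist_force: [-3.4, 1.6, 5.4]
gripper_width: 0.709
gripper_force: 30.0
tcp_pos: [0.6094, -0.3081, -0.012]
wrist_force: [-4.1, 1.8, 8.8]
gripper_width: 0.707
gripper_force: 30.0
```

On the floor. Releasing, rising and checking.

To row units: -0.15 m is -0.25, -0.13 m is -0.2167.

```bash
python3 -m handwheel '[{"finger_gap": 0.7, "dz": -0.0017}, {"finger_gap": 0.9, "dz": -0.0017}, {"finger_gap": 0.9, "dz": -0.0017}, {"finger_gap": 0.9, "dz": -0.0017}, {"finger_gap": 0.9, "dz": -0.05}, {"finger_gap": 1, "dz": -0.1333}, {"finger_gap": 1, "dz": -0.2167}, {"finger_gap": 1, "dz": -0.25}]'|sed -n '2p;4,6p'; python3 -m handwheel '[{"finger_gap": 1, "dx": -0.25, "dy": 0.1667}, {"finger_gap": 1, "dx": -0.25, "dy": 0.1667}, {"finger_gap": 1, "dx": -0.25, "dy": 0.1667}, {"finger_gap": 1, "dx": -0.25, "dy": 0.1667}, {"finger_gap": 1, "dx": -0.25, "dy": 0.1667}, {"finger_gap": 1, "dx": -0.25, "dy": 0.1667}]'|sed -n '2p;4p'; python3 - <<'E'
from h import *
a=cap("top");b=cap("scene")
layers(b,(60,190,170,270),((40,52),))
layers(b,(340,250,410,330),((33,45),))
layers(b,(280,230,340,275),((30,42),))
layers(b,(250,270,305,330),((27,40),))
save(b,"pics/end.png",None,1.5);print(sensors.sense()["time_s"])
E
```

```text
tcp_pos: [0.6123, -0.3095, 0.1422]
wrist_force: [0.5, -0.2, 0.5]
gripper_width: 0.99
gripper_force: 0.0
tcp_pos: [0.4427, -0.3775, 0.1361]
wrist_force: [0.2, 0.6, -0.8]
40 1053 ctr [ 610.8 -301.5] size [ 73.2 134.4] ang 79.0 z 48.9
33 1027 ctr [544.1 300.9] size [100.4  53.7] ang 17.5 z 41.1
30 220 ctr [481.6 153.6] size [42.9 41.4] ang 24.7 z 37.1
27 186 ctr [648.1 139.7] size [29.8 30.9] ang 69.2 z 34.6
27.9
```

View pics/end.png

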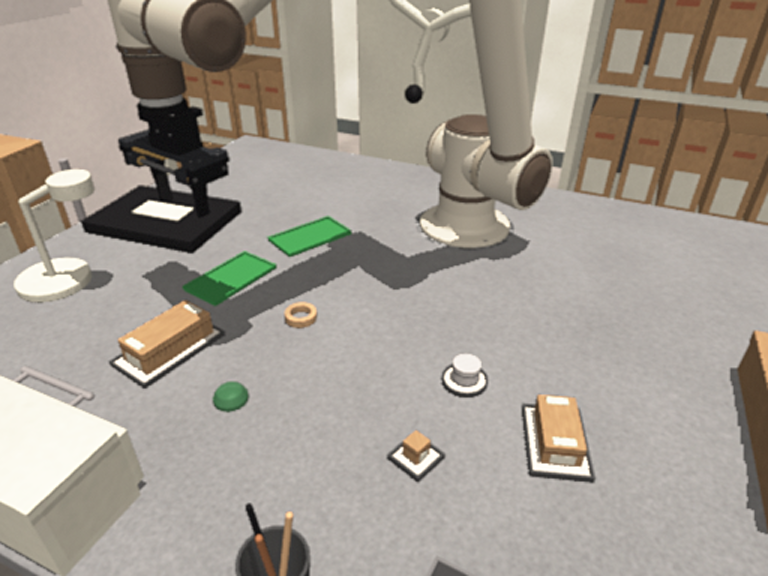

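The final scene view shows all four items flat in their own trays: long carton (165,338), tin (466,370), short carton (560,432) and small box (417,447). The tops are level at the expected heights, the green look-alikes are untouched and the gripper is clear.

```bash
python3 -m handwheel '[{"finger_gap": 1}, {"finger_gap": 1}]'|head -1; python3 -c "
from station import workorder
print(workorder.finish_job())"
```

```text
time_s: 28.1
the job is handed in; nothing more can be done
None
```

All four items are in their own trays, placed in order from the top down, and the job was handed in at 28.1 s; the first grip on the small box closed on air because the fingertips sit about 31 mm above the stated TCP, and I corrected for that.

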